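Calibrate the flour-packing scale

TASK

Calibrate the packing scale with the check weight, pressing its keys gently, fully down, one at a time. Press the round key; then stand the weight upright on the rubber mat and let go of it, take it again from above by its knob, set it upright and softly in the middle of the weighing pan, let go, and press the square key. Then swing the key cover down until its catch holds it shut and press the long key; never press the narrow key, and leave the other things on the bench where they are.

Things in the scene. Friction and masses are not known exactly. Their poses are not given: they have to be found in the camera images.
- scale: fixed grey bench scale, 200 mm (x) x 380 (y), deck 45 above the bench. Origin on the bench under the deck, 5 right (-y) of its middle; y axis from keys to pan, x axis away from the robot. On the deck: hinge blocks (30 high) at the right edge, a catch block (32 high) between covered keys and long key, a display (30 high) beyond the long key
- pan: steel weighing pan of the scale, 150 x 145 mm, 6 thick, its top 60 above the bench; origin under its centre, axes as the scale
- key_round_base: housing of the round key, whose cap is 32 mm across. 44 x 44 mm, 12 high; origin under its centre, on the deck; its key cap's top is 22 above the origin, same axes as the scale. The round, square and narrow keys stand in one row along the scale's x, 48 mm apart, under the hinged cover; which is where differs each time
- key_round (a joint): travel of the round key, m: 0 up, 0.006 fully down (5 N; springs back)
- key_square_base: housing of the square key, whose cap is 30 x 30 mm. 44 x 44 mm, 12 high; origin under its centre, on the deck; its key cap's top is 22 above the origin, same axes as the scale
- key_square (a joint): travel of the square key, m: 0 up, 0.006 fully down (5 N; springs back)
- key_narrow_base: housing of the narrow key, whose cap is 34 x 11 mm. 44 x 44 mm, 12 high; origin under its centre, on the deck; its key cap's top is 22 above the origin, same axes as the scale
- key_narrow (a joint): travel of the narrow key, m: 0 up, 0.006 fully down
- key_long_base: housing of the long key, 66 x 34 mm, 12 high, on the deck between cover and pan; cap 56 (along x) x 22, its top 22 above the origin, which is under the housing's centre on the deck
- key_long (a joint): travel of the long key, m: 0 up, 0.006 fully down (5 N; springs back)
- cover (a joint): angle of the grey key cover, rad: 0 shut, 1.9 wide open; a light spring opens it unless a catch holds it; the catch snaps in over the last 12 mm or so of the free edge's travel and needs about 9 N of push near the middle of the free edge
- cover_hinge (a point): middle of the cover's hinge line, which runs along the scale's x at the deck's right (-y) edge, 75 above the bench. The cover is a plate 150 mm (x) x 114, 5 thick; shut, it reaches from the hinge towards the pan (+y), its top 5 above the hinge line
- cover_edge (a point): middle of the cover's free edge, on its outer (upper when shut) face, 112 from the hinge line
- mat: black rubber mat, 200 (x) x 170 mm, 4 thick, fixed; origin under its centre
- weight: steel check weight, about 0.85 kg: block 64 x 64 mm, 28 thick, with a knob handle. Origin at the centre of the block's base face, x axis along the handle: block 0 to 28, neck (18 across) to 46, knob (25 across) to 72. Starts lying on its side on the mat, x axis level; upright, x points up. Mass centre about 18 from the base: it tips onto its base once the handle is within 55 degrees of upright
- brush: hand brush with a wooden handle, 200 long, lying; a bystander; origin at its underside
- tape_roll: roll of brown tape, 90 across, 48 high; a bystander; origin at its underside
- sample_jar: amber sample jar, 70 across, 110 high; a bystander; origin at its underside
- mug: white mug, 80 across, 85 high; a bystander; origin at its underside
- stamp: wooden hand stamp, 70 x 45, 70 high; a bystander; origin at its underside
- scoop: aluminium scoop with a wooden handle, 190 long; a bystander; origin at its underside
- tin: tin, 66 across, 80 high; a bystander; origin at its underside
There are look-alikes about, which are no part of the job. Leave any blue or yellow look-alike of the weight alone.

How it is judged:
On the way, in this order (a step that is already met when the one before it is completed fails the run):
1. the round key is pressed fully down (over 4.5 mm of its 6) (value of joint key_round above 0.0045 m), for 0.05 s.
2. the weight stands upright on the mat, let go and still (angle between weight's own x axis and vertical below 0.1 rad and contact force between weight and mat above 2 N and contact force between the fingers and weight below 0.1 N and linear speed of weight below 0.02 m/s), for 0.2 s.
3. the weight stands upright in the middle of the pan (within 35 mm), let go and still (contact force between weight and pan above 2 N and angle between weight's own x axis and vertical below 0.1 rad and horizontal distance between weight and pan below 0.035 m and contact force between the fingers and weight below 0.1 N and linear speed of weight below 0.02 m/s), for 0.2 s.
4. the square key is pressed fully down (over 4.5 mm) (value of joint key_square above 0.0045 m), for 0.05 s.
5. the cover is shut (within 0.04 rad) (value of joint cover below 0.04 rad), for 0.1 s.
6. the long key is pressed fully down (over 4.5 mm) (value of joint key_long above 0.0045 m), for 0.05 s.
At the end, for the whole second after the job is handed in: the weight stands at rest, upright within 0.1 rad, on the pan with its base centre within 35 mm of the pan's centre; the cover is held shut by its catch (within 0.04 rad); all keys are up again (within 1.5 mm) (contact force between weight and pan above 2 N and angle between weight's own x axis and vertical below 0.1 rad and horizontal distance between weight and pan below 0.035 m and linear speed of weight below 0.02 m/s and value of joint cover below 0.04 rad and value of joint each of key_round, key_square, key_narrow, key_long below 0.0015 m); the robot touches nothing.
It fails at once if a key is pressed out of turn: the narrow key at all, the round key with the weight on the pan, the square key with the weight not on the pan, or the long key with the cover open (value of joint key_narrow above 0.003 m or (value of joint key_round above 0.003 m and contact force between weight and pan above 1 N) or (value of joint key_square above 0.003 m and contact force between weight and pan below 1 N) or (value of joint key_long above 0.003 m and value of joint cover above 0.06 rad)).
It fails at once if two keys are down at once (value of joint each of key_round, key_square above 0.003 m or value of joint each of key_round, key_narrow above 0.003 m or value of joint each of key_round, key_long above 0.003 m or value of joint each of key_square, key_narrow above 0.003 m or value of joint each of key_square, key_long above 0.003 m or value of joint each of key_narrow, key_long above 0.003 m).
It fails at once if a key is pushed with more than 60 N (contact force between the fingers and key_round_base above 60 N or contact force between the fingers and key_square_base above 60 N or contact force between the fingers and key_narrow_base above 60 N or contact force between the fingers and key_long_base above 60 N).
It fails at once if the weight touches the pan while tipped by more than 0.35 rad, or moves at over 0.35 m/s while touching it (dropped or banged) ((contact force between weight and pan above 0.5 N and angle between weight's own x axis and vertical above 0.35 rad) or (contact force between weight and pan above 0.5 N and linear speed of weight above 0.35 m/s)).
It fails at once if a bystander is moved by more than 30 mm (distance of any of brush, tape_roll, sample_jar, mug, stamp, scoop, tin from where it was at the start of the episode above 0.03 m).
It also fails if it takes over 72 s, if anything falls off the work surface, if the arm or the gripper's body presses on something with over 40 N, if the wrist force passes 120 N, or if a joint passes its speed limit or range.

ROBOT

A 6-joint arm with a two-finger parallel gripper is mounted at the origin on the work surface. World frame = base frame: x ahead of the robot, y to its left, z up, the work surface at z = 0. Lengths are in m, angles in rad, forces in N, time in s.
With the tool pointing down it reaches from about 0.35 to 0.975 m from the base axis. Payload 17.4 kg.
Tool frame: the origin (TCP) lies midway between the tips of the shut fingers; the grasp point (between the pads) lies 19 mm behind it (bot.grasp_offset is the distance from the TCP to the grasp point, in m); z points along the fingers, y is the direction in which the jaws open and shut (so a half turn about z gives the same grasp; the last joint's range is limited). The gripper opens to 85 mm and grips with 20 to 120 N. Pads are 22 mm wide; open, the fingers measure 114 mm over their backs; the gripper's body (76 mm by 85 mm) begins 54 mm behind the grasp point. The pads swing forward as they close: fully open they stand 13 mm farther back than shut.
Start: joints at [1.071, 0.116, 1.442, -0, 1.584, -0.038], TCP at [0.301, 0.604, 0.231] pointing down, gripper open.
Joint ranges: [-2.83, 2.83], [-0.83, 2.19], [0.07, 2.5], [-1.14, 4.28], [0.01, 3], [-2.97, 2.97]. Speed limits (rad/s): [1.89, 1.89, 2.22, 3.14, 3.14, 3.14].

INTERFACE

Orientations are given as a unit quaternion [w, x, y, z].
In Python, from bench import bot gives the robot as it stands.
- The arm moves only by the tool arm_command, never from a script. Its argument "commands" is a list that holds one entry, the list of rows, each a list of 7 numbers: the turn, a rotation vector about the tool's x, y, z in degrees, then the shift along the tool's x, y, z in m, then the finger opening in m, from 0 to 0.0854. In form: [[[wx, wy, wz, dx, dy, dz, hand], ...]]. A call has 1 to 12 rows; each row is the pose to reach, as a shift and turn from the pose commanded when the call began, along the tool's axes at that moment; what a row does not reach only later rows make up. A row lasts 1/10 s, in which the tool goes at most 50 mm and 8.59 degrees, less where a joint would pass 70% of its speed; a pose out of reach is approached as far as the arm can. A call with a gripper value outside its range is refused whole. The fingers move at their own pace and stop on an object; the grip force is fixed at half the most. Time passes only in rows, so rows that repeat a pose let the fingers close. It gives the time, the measured TCP pose, the force and the opening at its end, in the units of the state.
- bot.state(): the state, without advancing time (a new reading comes with each control period).
- bot.grab_frame(name): name is "scene" or "side" or "wrist"; returns a dict with "frame" (400x640x3 uint8, red, green, blue), "fovy" (degrees; the focal length in pixels is half the picture's height over the tangent of half this angle, whatever the lens; pixels are square), "cx", "cy" (the principal point, pixels), "dist_coeffs" ([k1, k2, p1, p2, k3] as OpenCV has them; the pictures are not rectified), "rvec" (rotation vector, rad) and "tvec" (3), from world to camera coordinates, as OpenCV has them. Camera axes: x right, y down, z forward; pixel columns grow to the right and rows downward; lengths in m; the calibration is good to about 2 mm. A picture is of the moment at which its call begins. There is no depth.
- bot.hand_in(): hands the job in, once; it reports no verdict.
Trained networks look in a picture, given as the dict that the camera call returned (one of the last four; its "shot" number tells which), for a name from the list of things; names that differ only in an ending like _2 or _b are one class to them, and where a whole thing is asked for, a point or a joint stands for the part that bears it (a point fixed in the world has none). Each returns a list of dicts, best first, with "score" (0 to 1); they miss things now and then, are a little off and sometimes report something else, mostly with a low value. They report only what shows in the picture. A call takes as long as a camera call. They do not tell look-alikes from the thing itself.
- bot.spot_in(picture, name): "rect" ([centre column, centre row, width, height] in pixels, round what is visible of it).
The state is a dict: "t": time; "q": joint angles; "dq": joint speeds; "joint_efforts": joint torques, N m; "position": TCP position; "orientation": TCP orientation; "force": force on the tool from outside, world axes, zero at the start; "moment": the same for the moment, N m; "opening": opening from 0.0 (shut) to 1.0 (fully open).
Only numpy, scipy, OpenCV 4.12 (cv2) and the standard library are available. Lean on these libraries where they do the work, as an engineer would, in place of code of your own. Each camera call takes 0.05 s, during which the arm holds its last target. There are 200 camera calls.

## Working session

There is one attempt and no reset: what is moved stays moved. The work goes in short steps, Python scripts to look and compute and a tool call to move; the robot and the scene stay as the last step left them, time stands still between calls to the robot, and variables do not carry over. Pictures are saved under pics/ and viewed, about 8 in all and at most 12, crops included, and the job is handed in when it is done.

Besides the shell and the picture viewer there is one more tool, called after ">>>" as name([rows], argument=value, ...), one row to a line, values as JSON. arm_command: Moves the arm, as the interface text tells. Its arguments: {"type":"object","properties":{"commands":{"type":"array"}},"required":["commands"]}

```bash
mkdir -p pics; ls; cat > h.py <<'E'
import numpy as np, cv2
from bench import bot
from scipy.spatial.transform import Rotation as R
def cam(p):
    h,w=p["frame"].shape[:2]; f=h/2/np.tan(np.radians(p["fovy"])/2)
    K=np.array([[f,0,p["cx"]],[0,f,p["cy"]],[0,0,1.]]); return K,np.array(p["dist_coeffs"],float),np.array(p["rvec"],float),np.array(p["tvec"],float)
def ray(p,uv):
    K,d,r,t=cam(p); n=cv2.undistortPoints(np.array([[uv]],float),K,d)[0,0]
    M=cv2.Rodrigues(r)[0]; return -M.T@t.ravel(), M.T@np.array([n[0],n[1],1])
def atz(p,uv,z):
    o,v=ray(p,uv); return o+v*(z-o[2])/v[2]
def proj(p,X):
    K,d,r,t=cam(p); return cv2.projectPoints(np.array(X,float).reshape(-1,1,3),r,t,K,d)[0].reshape(-1,2)
def save(p,n,crop=None,s=1):
    f=p["frame"][:,:,::-1]
    if crop: f=f[crop[1]:crop[3],crop[0]:crop[2]]
    cv2.imwrite("pics/"+n,cv2.resize(f,None,fx=s,fy=s,interpolation=cv2.INTER_CUBIC))
def tool(target,Rt=None):
    "shift in the current tool frame to world target; turn vector deg"
    s=bot.state(); q=s["orientation"]; C=R.from_quat([q[1],q[2],q[3],q[0]])
    d=C.inv().apply(np.array(target)-s["position"])
    w=np.zeros(3) if Rt is None else np.degrees((C.inv()*Rt).as_rotvec())
    return np.round(d,4),np.round(w,2)
E
cat > a.py <<'E'
from h import *
import pickle
s=bot.state(); print(s["position"],s["orientation"],s["opening"])
for n in ["scene","side"]:
    p=bot.grab_frame(n); save(p,n+"0.png"); pickle.dump(p,open(n+"0.pkl","wb")); print(n,"campos",ray(p,(320,200))[0])
    for k in ["scale","pan","key_round_base","key_square_base","key_narrow_base","key_long_base","cover","mat","weight"]:
        print(k,[(np.round(d["rect"]).astype(int).tolist(),round(d["score"],2)) for d in bot.spot_in(p,k)[:4]])
E
python3 a.py
```

```text
pics
[0.30064617 0.60415    0.23061636] [-1.51287494e-04  2.28837091e-01  9.73464586e-01 -5.11786699e-04] 1.002109610930212
scene campos [ 1.08221374 -0.57448687  1.18341803]
scale [([294, 220, 157, 125], 0.92), ([414, 196, 34, 34], 0.74)]
pan [([334, 193, 70, 55], 0.79)]
key_round_base [([282, 245, 23, 18], 0.62)]
key_square_base [([261, 220, 18, 17], 0.53), ([281, 243, 6, 12], 0.17)]
key_narrow_base [([272, 232, 18, 22], 0.5)]
key_long_base [([293, 201, 23, 20], 0.78), ([399, 146, 24, 26], 0.17)]
cover [([413, 198, 35, 36], 0.74), ([438, 125, 38, 50], 0.28)]
mat [([389, 153, 81, 57], 0.79)]
weight [([348, 112, 26, 24], 0.72), ([349, 83, 20, 22], 0.66), ([302, 115, 23, 28], 0.56)]
side campos [ 0.12023703 -0.68246722  1.00069259]
scale [([329, 225, 116, 123], 0.92)]
pan [([309, 188, 62, 45], 0.82), ([338, 239, 19, 14], 0.71), ([366, 370, 44, 53], 0.68)]
key_round_base [([353, 235, 16, 9], 0.62), ([247, 214, 46, 48], 0.38)]
key_square_base [([357, 248, 67, 40], 0.66), ([320, 250, 18, 17], 0.48)]
key_narrow_base [([269, 151, 79, 48], 0.27)]
key_long_base [([306, 219, 24, 18], 0.68), ([352, 235, 1, 10], 0.22)]
cover [([355, 246, 66, 37], 0.87), ([366, 371, 37, 51], 0.39)]
mat [([269, 151, 75, 53], 0.69)]
weight [([213, 156, 22, 24], 0.91), ([272, 139, 20, 26], 0.75), ([170, 145, 21, 28], 0.72), ([198, 190, 27, 28], 0.57)]
```

```bash
python3 - <<'E'
import cv2,numpy as np
a=cv2.imread("pics/scene0.png")[60:320,200:500];b=cv2.imread("pics/side0.png")[80:340,140:440]
a=cv2.resize(a,None,fx=1.33,fy=1.33*1,interpolation=2)
cv2.imwrite("pics/s1.png",cv2.resize(cv2.imread("pics/scene0.png")[60:320,200:500],(690,598),interpolation=2))
cv2.imwrite("pics/d1.png",cv2.resize(b,(690,598),interpolation=2))
E
```

```text
(no output)
```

View pics/s1.png

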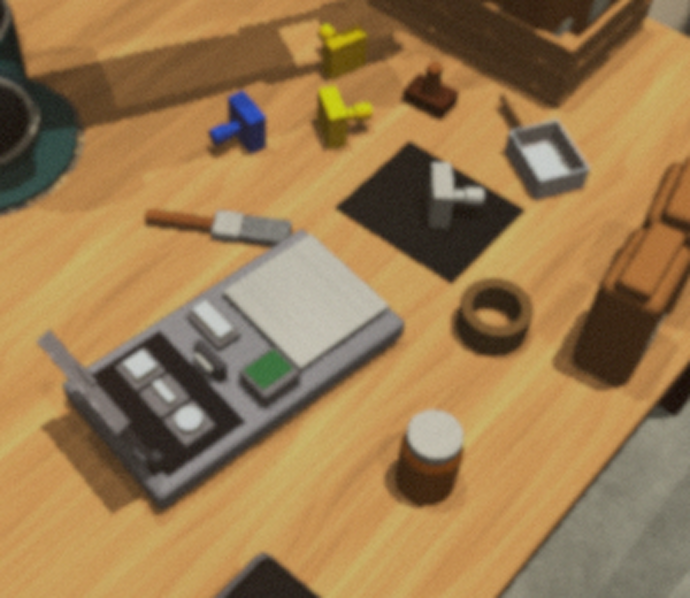

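View pics/d1.png

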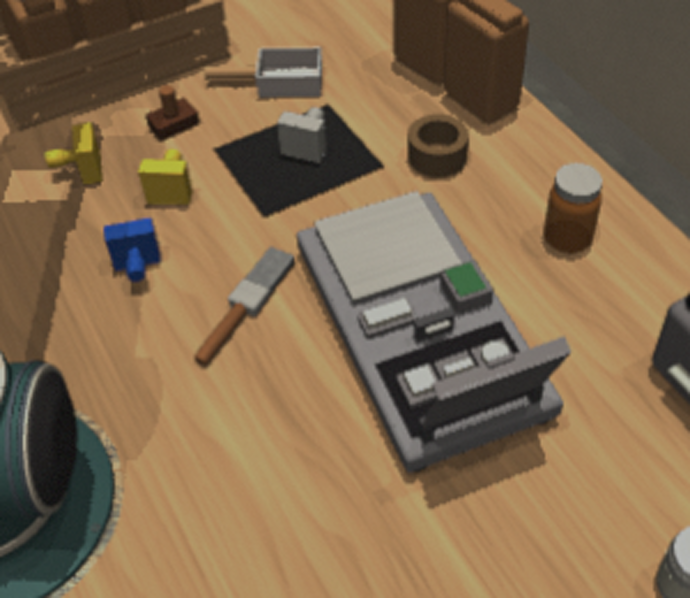

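Grey weight on the mat, scene px ≈(398,145), side ≈(272,140). It is the only steel-coloured one; the others are blue (scene (303,115)) and yellow (348,112), (349,82). In the scene view the keys, from near the robot outward, are square (260,219), narrow (271,230) and round (282,241). The long key is at (293,201).

```bash
cat > m.py <<'E'
from h import *
import pickle
ps=pickle.load(open("scene0.pkl","rb"));pd=pickle.load(open("side0.pkl","rb"))
S=lambda u,v:(200+u/2.3,60+v/2.3)
D=lambda u,v:(140+u/2.3,80+v/2.3)
pts={"pan1":(.06,(223,295),(315,222)),"pan2":(.06,(305,235),(430,195)) ,"round":(.067,(188,417),(495,352)),"square":(.067,(138,365),(420,380)),"narrow":(.067,(164,392),(458,366)),"long":(.067,(214,324),(387,315)),
"scornerNear":(.045,(162,497),None),"scorner2":(.045,(402,322),None),"jar":(.11,(435,435),(578,183)),"tape":(.048,(497,300),(438,133)),"mat":(.004,(430,210),(298,160)),
"mA":(.004,(338,207),None),"mB":(.004,(408,142),None),"mC":(.004,(524,210),None),"mD":(.004,(452,280),None),
"knobend":(.036,(478,196),(316,116)),"blk":(.036,(442,195),(303,138)),
"p_sc1":(.06,(223,295),None),"p_sc2":(.06,(305,235),None),"p_sc3":(.06,(388,305),None),"p_sc4":(.06,(303,370),None),
"p_sd1":(.06,None,(315,222)),"p_sd2":(.06,None,(430,195)),"p_sd3":(.06,None,(465,262)),"p_sd4":(.06,None,(350,298))}
for k,(z,a,b) in pts.items():
    print(k, np.round(atz(ps,S(*a),z)[:2],3) if a else "", np.round(atz(pd,D(*b),z)[:2],3) if b else "")
E
python3 m.py
```

```text
pan1 [0.481 0.004] [0.495 0.144]
pan2 [0.494 0.145] [0.652 0.108]
round [ 0.574 -0.153] [ 0.572 -0.158]
square [ 0.481 -0.141] [ 0.476 -0.145]
narrow [ 0.53  -0.147] [ 0.524 -0.152]
long [ 0.507 -0.038] [ 0.493 -0.044]
scornerNear [ 0.615 -0.237] 
scorner2 [0.667 0.129] 
jar [ 0.81  -0.006] [ 0.8   -0.015]
tape [0.735 0.233] [0.737 0.22 ]
mat [0.564 0.33 ] [0.556 0.319]
mA [0.466 0.249] 
mB [0.462 0.412] 
mC [0.66  0.415] 
mD [0.659 0.252] 
knobend [0.611 0.368] [0.609 0.359]
blk [0.574 0.337] [0.57  0.325]
p_sc1 [0.481 0.004] 
p_sc2 [0.494 0.145] 
p_sc3 [0.643 0.129] 
p_sc4 [ 0.628 -0.013] 
p_sd1  [0.495 0.144]
p_sd2  [0.652 0.108]
p_sd3  [ 0.624 -0.017]
p_sd4  [0.47  0.007]
```

```bash
cat >> h.py <<'E'
def down(a): # tool z down, jaw axis y at world angle a (deg)
    a=np.radians(a); y=np.array([np.cos(a),np.sin(a),0]); z=np.array([0,0,-1.]); return R.from_matrix(np.c_[np.cross(y,z),y,z])
E
python3 - <<'E'
from h import *
print(tool([.53,-.14,.25],down(84)))
E
```

```text
(array([-0.5369, -0.5642, -0.0187]), array([  0.  ,  -0.  , -20.46]))
```

>>> arm_command([
  [[0, 0, -8, -0.3, -0.3, -0.0187, 0], [0, 0, -20.46, -0.5369, -0.5642, -0.0187, 0], [0, 0, -20.46, -0.5369, -0.5642, -0.0187, 0], [0, 0, -20.46, -0.5369, -0.5642, -0.0187, 0], [0, 0, -20.46, -0.5369, -0.5642, -0.0187, 0], [0, 0, -20.46, -0.5369, -0.5642, -0.0187, 0], [0, 0, -20.46, -0.5369, -0.5642, -0.0187, 0], [0, 0, -20.46, -0.5369, -0.5642, -0.0187, 0], [0, 0, -20.46, -0.5369, -0.5642, -0.0187, 0], [0, 0, -20.46, -0.5369, -0.5642, -0.0187, 0], [0, 0, -20.46, -0.5369, -0.5642, -0.0187, 0], [0, 0, -20.46, -0.5369, -0.5642, -0.0187, 0]],
])

```text
t: 2.2
position: [0.4777, 0.0291, 0.2464]
orientation: [0.0, 0.052, 0.999, 0.0]
force: [1.4, 0.7, 0.7]
opening: -0.001
```

```bash
python3 - <<'E'
from h import *
print(tool([.53,-.14,.25],down(84)))
E
```

```text
(array([-0.0697, -0.1627, -0.0036]), array([ 0.01,  0.06, -0.  ]))
```

>>> arm_command([
  [[0, 0, 0, -0.07, -0.163, 0, 0], [0, 0, 0, -0.07, -0.163, 0, 0], [0, 0, 0, -0.07, -0.163, 0, 0], [0, 0, 0, -0.07, -0.163, 0, 0], [0, 0, 0, -0.07, -0.163, 0, 0], [0, 0, 0, -0.07, -0.163, 0, 0]],
])

```text
t: 2.8
position: [0.5301, -0.1385, 0.2458]
orientation: [-0.0, 0.053, 0.999, 0.0]
force: [0.1, -0.9, 0.4]
opening: -0.002
```

```bash
cat > w.py <<'E'
from h import *
import pickle,sys
s=bot.state(); print(s["position"],s["orientation"],s["force"])
p=bot.grab_frame("wrist"); save(p,sys.argv[1]+".png"); pickle.dump(p,open(sys.argv[1]+".pkl","wb"))
print("cam",ray(p,(320,200)))
for k in sys.argv[2:]:
    for d in bot.spot_in(p,k)[:3]:
        r=d["rect"]; print(k,np.round(r).astype(int),round(d["score"],2),"z.067",np.round(atz(p,r[:2],.067),3),"z.06",np.round(atz(p,r[:2],.06),3))
E
python3 w.py w1 key_round_base key_square_base key_narrow_base key_long_base cover pan
```

```text
[ 0.53010144 -0.13851939  0.24575663] [-2.22866447e-04  5.29250457e-02  9.98598450e-01  1.56622626e-04] [ 0.11989455 -0.87619222  0.40265177]
cam (array([ 0.45293246, -0.13176169,  0.38938975]), array([ 0.30588754, -0.0471506 , -0.95104224]))
key_round_base [316 211  37  43] 0.96 z.067 [ 0.568 -0.153  0.067] z.06 [ 0.571 -0.153  0.06 ]
key_square_base [318 123  48  48] 0.59 z.067 [ 0.477 -0.141  0.067] z.06 [ 0.478 -0.141  0.06 ]
key_narrow_base [318 168  40  49] 0.87 z.067 [ 0.522 -0.146  0.067] z.06 [ 0.523 -0.146  0.06 ]
key_long_base [421 129  38  62] 0.86 z.067 [ 0.493 -0.039  0.067] z.06 [ 0.494 -0.037  0.06 ]
cover [203 196 106 213] 0.86 z.067 [ 0.539 -0.271  0.067] z.06 [ 0.541 -0.274  0.06 ]
pan [519 172 154 138] 0.65 z.067 [0.549 0.064 0.067] z.06 [0.551 0.068 0.06 ]
pan [313 171  15  35] 0.47 z.067 [ 0.525 -0.152  0.067] z.06 [ 0.526 -0.152  0.06 ]
```

View pics/w1.png

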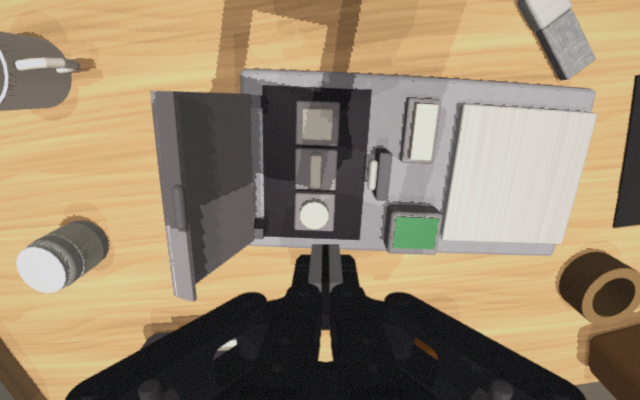

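Wrist view: round cap (314,214), narrow (316,170), square (318,123), long cap (425,131), catch (379,175), pan corners (461,104), (592,113), (566,243) and (443,240). The cover stands at the left, with its free edge at x≈165–185.

```bash
python3 - <<'E'
from h import *
import pickle
p=pickle.load(open("w1.pkl","rb"))
for n,uv,z in [("round",(314,214),.067),("narrow",(316,170),.067),("square",(318,123),.067),("long",(425.5,131.5),.067),("catch",(383,175),.077),
 ("p1",(461,104),.06),("p2",(592,113),.06),("p3",(566,243),.06),("p4",(443,240),.06),("hinge",(261,93),.075),("hinge2",(262,218),.075)]:
    print(n,np.round(atz(p,uv,z),4))
a=np.radians(-6.3); ex=np.array([np.cos(a),np.sin(a)]);ey=np.array([-ex[1],ex[0]])
print(tool([.571,-.154,.11],down(84)))
E
```

```text
round [ 0.5717 -0.1559  0.067 ]
narrow [ 0.5239 -0.1483  0.067 ]
square [ 0.477  -0.1409  0.067 ]
long [ 0.4962 -0.0349  0.067 ]
catch [ 0.5339 -0.0814  0.077 ]
p1 [0.4733 0.0035 0.06  ]
p2 [0.4943 0.1435 0.06  ]
p3 [0.6423 0.1331 0.06  ]
p4 [ 0.6214 -0.0141  0.06  ]
hinge [ 0.443  -0.1909  0.075 ]
hinge2 [ 0.5674 -0.2104  0.075 ]
(array([-0.0423, -0.0121,  0.1362]), array([-0.  ,  0.02,  0.06]))
```

>>> arm_command([
  [[0, 0, 0, -0.0434, -0.013, 0, 0], [0, 0, 0, -0.0434, -0.013, 0.05, 0], [0, 0, 0, -0.0434, -0.013, 0.1, 0], [0, 0, 0, -0.0434, -0.013, 0.14, 0], [0, 0, 0, -0.0434, -0.013, 0.165, 0], [0, 0, 0, -0.0434, -0.013, 0.173, 0], [0, 0, 0, -0.0434, -0.013, 0.173, 0], [0, 0, 0, -0.0434, -0.013, 0.173, 0]],
])

```text
t: 3.95
position: [0.5728, -0.1558, 0.0748]
orientation: [0.001, 0.052, 0.999, -0.0]
force: [-0.2, -0.7, 0.4]
opening: -0.002
```

>>> arm_command([
  [[0, 0, 0, 0, 0, 0.004, 0], [0, 0, 0, 0, 0, 0.008, 0], [0, 0, 0, 0, 0, 0.01, 0], [0, 0, 0, 0, 0, 0.012, 0], [0, 0, 0, 0, 0, 0.0125, 0], [0, 0, 0, 0, 0, 0.013, 0], [0, 0, 0, 0, 0, 0.013, 0], [0, 0, 0, 0, 0, 0.013, 0]],
])

```text
t: 4.75
position: [0.5724, -0.1559, 0.0609]
orientation: [0.001, 0.052, 0.999, -0.0]
force: [0.1, 0.3, 10.2]
opening: -0.0
```

>>> arm_command([
  [[0, 0, 0, 0, 0, -0.03, 0], [0, 0, 0, 0, 0, -0.08, 0], [0, 0, 0, 0, 0, -0.13, 0.05], [0, 0, 0, 0, 0, -0.18, 0.0854], [0, 0, 0, 0.032, 0.495, -0.2, 0.0854], [0, 0, 0, 0.032, 0.495, -0.2, 0.0854], [0, 0, 0, 0.032, 0.495, -0.2, 0.0854], [0, 0, 0, 0.032, 0.495, -0.2, 0.0854], [0, 0, 0, 0.032, 0.495, -0.2, 0.0854], [0, 0, 0, 0.032, 0.495, -0.2, 0.0854], [0, 0, 0, 0.032, 0.495, -0.2, 0.0854], [0, 0, 0, 0.032, 0.495, -0.2, 0.0854]],
])

```text
t: 5.95
position: [0.5875, 0.2457, 0.2559]
orientation: [-0.0, 0.052, 0.999, -0.0]
force: [1.0, -1.0, 0.8]
opening: 0.998
```

```bash
python3 - <<'E'
from h import *
print(tool([.59,.34,.26],down(84)))
E
```

```text
(array([ 0.0074,  0.0941, -0.0041]), array([-0.02, -0.02,  0.  ]))
```

>>> arm_command([
  [[0, 0, 0, 0.0074, 0.08, 0, 0.0854], [0, 0, 0, 0.0074, 0.08, 0, 0.0854], [0, 0, 0, 0.0074, 0.08, 0, 0.0854], [0, 0, 0, 0.0074, 0.08, 0, 0.0854]],
])

```text
t: 6.35
position: [0.5888, 0.3243, 0.2554]
orientation: [-0.001, 0.052, 0.999, -0.0]
force: [-0.3, -1.3, 0.2]
opening: 1.003
```

```bash
python3 w.py w2 weight mat
```

```text
[0.58875986 0.32430874 0.25539219] [-5.13404650e-04  5.17446225e-02  9.98660130e-01 -4.17783405e-04] [-0.33008566 -1.33842439  0.15538791]
cam (array([0.51165825, 0.33105196, 0.39905717]), array([ 0.3054354 , -0.04750958, -0.95116968]))
weight [338 157  71  69] 0.86 z.067 [0.574 0.338 0.067] z.06 [0.575 0.338 0.06 ]
weight [265 281  64  75] 0.21 z.067 [0.713 0.238 0.067] z.06 [0.718 0.236 0.06 ]
mat [321 131 156 181] 0.57 z.067 [0.544 0.324 0.067] z.06 [0.545 0.324 0.06 ]
mat [265 281  64  76] 0.25 z.067 [0.713 0.238 0.067] z.06 [0.717 0.237 0.06 ]
mat [124 313  43  22] 0.22 z.067 [0.743 0.05  0.067] z.06 [0.748 0.044 0.06 ]
```

View pics/w2.png

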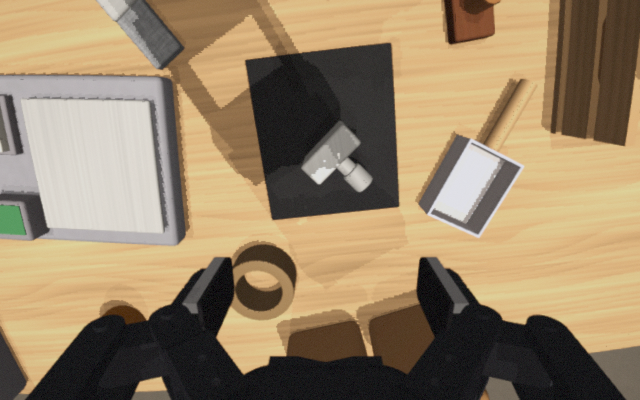

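The weight lies at (335,157) on the mat, with its knob from (346,163) to (366,185).

```bash
python3 - <<'E'
from h import *
import pickle
p=pickle.load(open("w2.pkl","rb"))
for n,uv,z in [("neck",(345,164),.04),("knobc",(356.5,176),.042),("end",(366,186),.04),("b1",(343,122),.068),("b2",(303,166),.068),("b3",(359,136),.068),("b4",(320,183),.068)]: print(n,np.round(atz(p,uv,z),4))
for uv in [(247,60),(390,43),(398,207),(273,219)]: print(np.round(atz(p,uv,.004),3))
E
```

```text
neck [0.587  0.3461 0.04  ]
knobc [0.6019 0.358  0.042 ]
end [0.6154 0.3683 0.04  ]
b1 [0.5378 0.3466 0.068 ]
b2 [0.5787 0.3008 0.068 ]
b3 [0.5535 0.3618 0.068 ]
b4 [0.5989 0.3166 0.068 ]
[0.461 0.246 0.004]
[0.46  0.411 0.004]
[0.659 0.412 0.004]
[0.658 0.246 0.004]
```

```bash
cat >> h.py <<'E'
def tilt(a,b): return down(a)*R.from_rotvec([0,np.radians(b),0])
def G(pt,Rt,back=0): # TCP for grasp point at pt
    return np.array(pt)+Rt.apply([0,0,1])*(.019-back)
E
python3 - <<'E'
from h import *
K=[.601,.360,.036]
Rt=tilt(132,40); print(bot.state()["q"],tool(G(K,Rt,.13),Rt), G(K,Rt,.13))
E
```

```text
[ 4.63497836e-01  1.04035627e-01  1.41470190e+00 -1.26252570e-04
  1.62301346e+00 -1.00156802e+00] (array([-0.0556,  0.0912,  0.1351]), array([ 16.75,  37.58, -46.05])) [0.65402296 0.40774208 0.12103093]
```

>>> arm_command([
  [[4, 9, -11, -0.014, 0.023, 0, 0.0854], [8, 18, -22, -0.028, 0.045, 0.02, 0.0854], [12, 27, -33, -0.04, 0.07, 0.06, 0.0854], [16.75, 37.58, -46.05, -0.0556, 0.0912, 0.09, 0.0854], [16.75, 37.58, -46.05, -0.0556, 0.0912, 0.11, 0.0854], [16.75, 37.58, -46.05, -0.0556, 0.0912, 0.135, 0.0854], [16.75, 37.58, -46.05, -0.0556, 0.0912, 0.135, 0.0854], [16.75, 37.58, -46.05, -0.0556, 0.0912, 0.135, 0.0854], [16.75, 37.58, -46.05, -0.0556, 0.0912, 0.135, 0.0854], [16.75, 37.58, -46.05, -0.0556, 0.0912, 0.135, 0.0854]],
])

```text
t: 7.5
position: [0.6544, 0.4084, 0.1228]
orientation: [-0.317, -0.336, 0.878, -0.122]
force: [0.7, -0.2, 0.3]
opening: 1.002
```

```bash
python3 - <<'E'
from h import *
K=[.601,.360,.036]
Rt=tilt(132,40); print(tool(G(K,Rt),Rt))
p=bot.grab_frame("wrist"); uv=proj(p,[K,[.557,.322,.036],G(K,Rt)]); print(uv)
f=p["frame"].copy()
for u in uv: cv2.circle(f,tuple(int(x) for x in u),3,(255,0,0),1)
p["frame"]=f; save(p,"w3.png")
E
```

```text
(array([ 0.    , -0.0003,  0.1318]), array([ 0.01,  0.26, -0.14]))
[[326.27950279 195.25129135]
 [327.3843285  136.07287955]
 [326.19085229 188.86643399]]
```

View pics/w3.png

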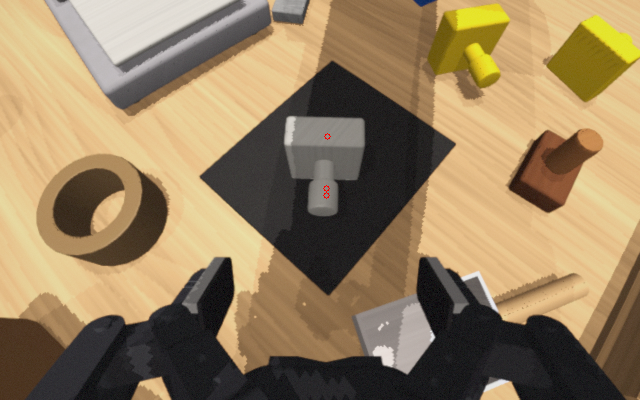

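The steel weight and knob (323,195) line up with the planned grasp point. Descending.

>>> arm_command([
  [[0, 0, 0, 0, -0.001, 0.04, 0.0854], [0, 0, 0, 0, -0.001, 0.08, 0.0854], [0, 0, 0, 0, -0.001, 0.11, 0.0854], [0, 0, 0, 0, -0.001, 0.13, 0.0854], [0, 0, 0, 0, -0.001, 0.13, 0.0854], [0, 0, 0, 0, -0.001, 0.13, 0.01], [0, 0, 0, 0, -0.001, 0.13, 0.01], [0, 0, 0, 0, -0.001, 0.13, 0.01], [0, 0, 0, 0, -0.001, 0.13, 0.01], [0, 0, 0, 0, -0.001, 0.13, 0.01], [0, 0, 0, 0, -0.001, 0.13, 0.01], [0, 0, 0, 0, -0.001, 0.13, 0.01]],
])

```text
t: 8.75
position: [0.5929, 0.3524, 0.022]
orientation: [-0.319, -0.337, 0.877, -0.123]
force: [4.2, 2.1, 5.6]
opening: 0.275
```

```bash
python3 - <<'E'
from h import *
s=bot.state(); print(s["position"],s["opening"],s["opening"]*.0854)
E
```

```text
[0.59288938 0.35243825 0.02202312] 0.27545041511654483 0.023523465450952928
```

>>> arm_command([
  [[0, 0, 0, 0.02, 0, -0.024, 0.01], [0, 0, 0, 0.051, 0, -0.061, 0.01], [0, -9, 0, 0.048, 0, -0.061, 0.01], [0, -18, 0, 0.045, 0, -0.062, 0.01], [0, -27, 0, 0.042, 0, -0.063, 0.01], [0, -36, 0, 0.04, 0, -0.065, 0.01], [0, -45, 0, 0.038, 0, -0.067, 0.01], [0, -54, 0, 0.036, 0, -0.069, 0.01], [0, -63, 0, 0.034, 0, -0.071, 0.01], [0, -72, 0, 0.033, 0, -0.074, 0.01], [0, -81, 0, 0.032, 0, -0.077, 0.01], [0, -90, 0, 0.032, 0, -0.08, 0.01]],
])

```text
t: 9.95
position: [0.6117, 0.3693, 0.1025]
orientation: [0.366, -0.33, 0.859, 0.14]
force: [-1.4, 3.9, -7.4]
opening: 0.277
```

```bash
python3 - <<'E'
from h import *
s=bot.state(); q=s["orientation"]; C=R.from_quat([q[1],q[2],q[3],q[0]]); print(s["position"],C.as_matrix().round(3),s["opening"])
g=s["position"]-.019*C.as_matrix()[:,2]; print("gp",g)
ps=[bot.grab_frame(n) for n in("scene","side","wrist")]
for p in ps: print(proj(p,[g]))
c=[]
for p in ps:
    u,v=proj(p,[g])[0] if p is not ps[2] else (320,200)
    w=60 if p is not ps[2] else 200
    u=int(np.clip(u,w,640-w));v=int(np.clip(v,w,400-w)); c.append(cv2.resize(p["frame"][v-w:v+w,u-w:u+w],(266,266),interpolation=2))
cv2.imwrite("pics/l1.png",cv2.resize(np.hstack(c),None,fx=1,fy=1)[:,:,::-1])
E
```

```text
[0.6116831  0.36925754 0.10247781] [[-0.515 -0.669  0.536]
 [-0.464  0.743  0.482]
 [-0.721 -0.001 -0.693]] 0.2773163953140253
gp [0.6014907  0.36010069 0.1156409 ]
[[407.59623497 127.22557029]]
[[273.63053646 112.5256406 ]]
[[326.37292111 288.76115402]]
```

View pics/l1.png

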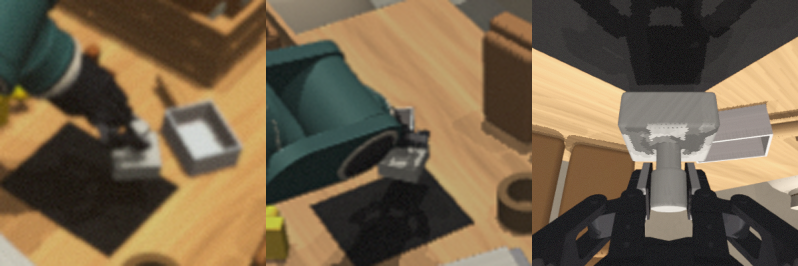

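```bash
python3 - <<'E'
from h import *
Rt=tilt(132,-50); 
for z in (.09,.070,.0635): print(tool(G([.573,.333,z],Rt),Rt))
E
```

```text
(array([ 0.0421, -0.0017, -0.011 ]), array([ 0.13, -4.44, -0.04]))
(array([ 0.0563, -0.0017,  0.003 ]), array([ 0.13, -4.44, -0.04]))
(array([ 0.061 , -0.0017,  0.0075]), array([ 0.13, -4.44, -0.04]))
```

>>> arm_command([
  [[0, -4.4, 0, 0.03, -0.0017, -0.011, 0.01], [0, -4.4, 0, 0.0421, -0.0017, -0.011, 0.01], [0, -4.4, 0, 0.0492, -0.0017, -0.004, 0.01], [0, -4.4, 0, 0.0563, -0.0017, 0.003, 0.01], [0, -4.4, 0, 0.058, -0.0017, 0.0045, 0.01], [0, -4.4, 0, 0.058, -0.0017, 0.0045, 0.01], [0, -4.4, 0, 0.058, -0.0017, 0.0045, 0.01]],
])

```text
t: 10.8
position: [0.5865, 0.3446, 0.0592]
orientation: [0.397, -0.325, 0.845, 0.153]
force: [0.1, 0.2, -7.6]
opening: 0.274
```

```bash
python3 - <<'E'
from h import *
s=bot.state(); print(s["position"],s["force"])
Rt=tilt(132,-50); print(tool(G([.573,.333,.0635],Rt),Rt))
K=[.573,.333,.04]
c=[]
for n in ("scene","side"):
    p=bot.grab_frame(n); u,v=proj(p,[K])[0].astype(int); w=36
    c.append(cv2.resize(p["frame"][v-w:v+w,u-w:u+w],(390,390),interpolation=2))
cv2.imwrite("pics/l2.png",np.hstack(c)[:,:,::-1])
E
```

```text
[0.58647079 0.34461541 0.05922186] [ 0.06928896  0.24663929 -7.59165831]
(array([0.0082, 0.0004, 0.0026]), array([0.1 , 0.33, 0.06]))
```

View pics/l2.png

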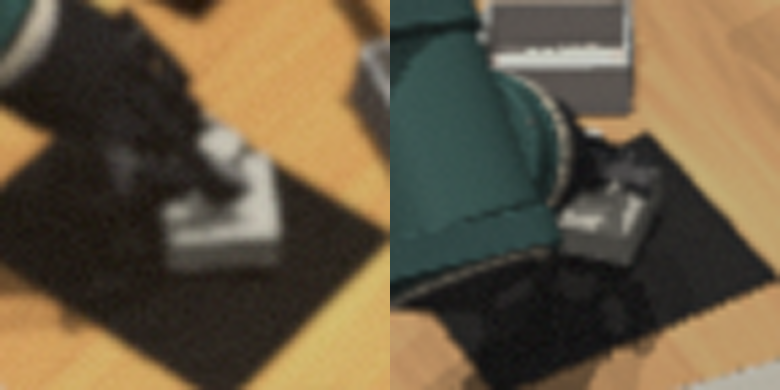

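>>> arm_command([
  [[0, 0, 0, 0.002, 0, 0.0019, 0.01], [0, 0, 0, 0.004, 0, 0.0037, 0.01], [0, 0, 0, 0.005, 0, 0.0046, 0.01], [0, 0, 0, 0.005, 0, 0.0046, 0.01]],
])

```text
t: 11.3
position: [0.5865, 0.3445, 0.052]
orientation: [0.397, -0.325, 0.845, 0.153]
force: [-0.9, -0.0, -4.1]
opening: 0.271
```

>>> arm_command([
  [[0, 0, 0, 0.0007, 0, 0.0006, 0.01], [0, 0, 0, 0.0007, 0, 0.0006, 0.01], [0, 0, 0, 0.0007, 0, 0.0006, 0.04], [0, 0, 0, 0.0007, 0, 0.0006, 0.06], [0, 0, 0, 0.0007, 0, 0.0006, 0.0854], [0, 0, 0, 0.0007, 0, 0.0006, 0.0854], [0, 0, 0, 0.0007, 0, -0.02, 0.0854], [0, 0, 0, 0.0007, 0, -0.06, 0.0854], [0, 0, 0, 0.0007, 0, -0.1, 0.0854], [0, 0, 0, 0.0007, 0, -0.14, 0.0854], [0, 0, 0, 0.0007, 0, -0.14, 0.0854]],
])

```text
t: 12.4
position: [0.5057, 0.2706, 0.1462]
orientation: [0.401, -0.324, 0.843, 0.152]
force: [0.9, 0.6, 0.9]
opening: 1.0
```

```bash
python3 - <<'E'
from h import *
s=bot.state(); print(s["position"],s["force"],s["opening"])
Rt=down(132); print(tool(G([.573,.334,.063],Rt,.11),Rt))
import pickle
for n in ("scene","side","wrist"):
    p=bot.grab_frame(n); pickle.dump(p,open(n+"3.pkl","wb"))
    for d in bot.spot_in(p,"weight")[:4]:
        r=d["rect"]; print(n,np.round(r),round(d["score"],2),np.round(atz(p,r[:2],.04),3))
    print(proj(p,[[.573,.334,.076],[.573,.334,.004]]))
E
```

```text
[0.50572257 0.27058217 0.14615379] [0.94342296 0.60288554 0.85045259] 0.9995673550008414
(array([-0.0645,  0.0021,  0.0666]), array([-0.2 , 50.78,  0.09]))
scene [303. 115.  22.  26.] 0.64 [0.281 0.246 0.04 ]
scene [395. 146.  22.  26.] 0.57 [0.585 0.334 0.04 ]
scene [348.  82.  22.  20.] 0.54 [0.287 0.464 0.04 ]
scene [280. 245.  20.  20.] 0.49 [ 0.566 -0.152  0.04 ]
[[392.94682365 136.44680699]
 [390.12465687 151.95543847]]
side [272. 138.  24.  26.] 0.81 [0.575 0.331 0.04 ]
side [196. 190.  33.  26.] 0.68 [0.266 0.24  0.04 ]
side [212. 160.  27.  24.] 0.63 [0.358 0.336 0.04 ]
[[270.52723541 129.07587495]
 [272.08828347 145.26269764]]
wrist [591.  54.  98. 107.] 0.93 [0.383 0.349 0.04 ]
wrist [326. 166.  72.  95.] 0.64 [0.573 0.332 0.04 ]
[[328.02302506 204.84161028]
 [327.65406868 132.2257652 ]]
```

>>> arm_command([
  [[0, 8.5, 0, -0.01, 0, -0.04, 0.0854], [0, 17, 0, -0.02, 0.001, -0.04, 0.0854], [0, 25.5, 0, -0.03, 0.001, -0.02, 0.0854], [0, 34, 0, -0.04, 0.002, 0.01, 0.0854], [0, 42.5, 0, -0.055, 0.002, 0.04, 0.0854], [0, 50.8, 0, -0.0645, 0.002, 0.0666, 0.0854], [0, 50.8, 0, -0.0645, 0.002, 0.0666, 0.0854], [0, 50.8, 0, -0.0645, 0.002, 0.0666, 0.0854], [0, 50.8, 0, -0.0645, 0.002, 0.0666, 0.0854]],
])

```text
t: 13.6
position: [0.5733, 0.3358, 0.1451]
orientation: [-0.005, -0.359, 0.933, -0.001]
force: [-0.1, 0.0, -0.3]
opening: 1.0
```

```bash
python3 - <<'E'
from h import *
Rt=down(132); s=bot.state(); print(s["position"],tool(G([.573,.334,.063],Rt),Rt))
p=bot.grab_frame("wrist"); print(proj(p,[[.573,.334,.076]]))
import pickle; pickle.dump(p,open("w4.pkl","wb")); save(p,"w4.png")
E
```

```text
[0.5733042  0.33581746 0.14508547] (array([ 0.0004, -0.0013,  0.1011]), array([ 0.07, -0.57,  0.12]))
[[325.08356062 211.56234535]]
```

View pics/w4.png

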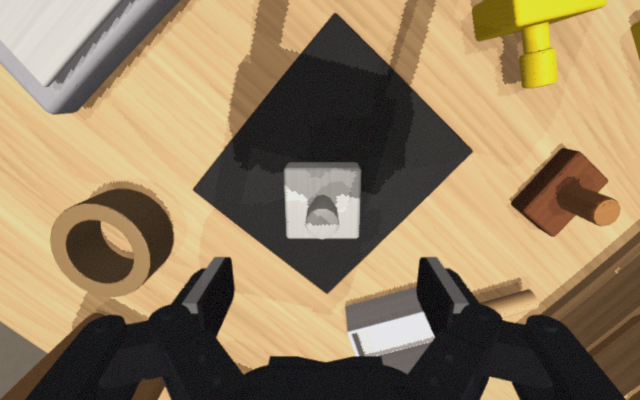

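The weight stands upright on the mat, with its knob top at about (322,221).

```bash
python3 - <<'E'
from h import *
import pickle
p=pickle.load(open("w4.pkl","rb"))
k=atz(p,(322,221),.076); print(k)
e=[atz(p,u,.032) for u in [(284,239),(360,240),(358,163),(286,163)]]; print(np.round(e,3),np.mean(e,0))
E
```

```text
[0.57978523 0.33716445 0.076     ]
[[0.628 0.335 0.032]
 [0.584 0.385 0.032]
 [0.535 0.336 0.032]
 [0.575 0.293 0.032]] [0.58038619 0.3372742  0.032     ]
```

>>> arm_command([
  [[0, -0.5, 0, -0.0068, -0.0038, 0.03, 0.0854], [0, -0.5, 0, -0.0068, -0.0038, 0.07, 0.0854], [0, -0.5, 0, -0.0068, -0.0038, 0.095, 0.0854], [0, -0.5, 0, -0.0068, -0.0038, 0.1, 0.0854], [0, -0.5, 0, -0.0068, -0.0038, 0.1, 0.05], [0, -0.5, 0, -0.0068, -0.0038, 0.1, 0.01], [0, -0.5, 0, -0.0068, -0.0038, 0.1, 0.01], [0, -0.5, 0, -0.0068, -0.0038, 0.1, 0.01], [0, -0.5, 0, -0.0068, -0.0038, 0.1, 0.01], [0, -0.5, 0, -0.0068, -0.0038, 0.1, 0.01]],
])

```text
t: 14.65
position: [0.5806, 0.3369, 0.0489]
orientation: [0.001, -0.359, 0.933, 0.0]
force: [-2.3, 1.2, 7.0]
opening: 0.271
```

```bash
python3 - <<'E'
from h import *
s=bot.state();print(s["position"],s["opening"])
z=s["position"][2]
# keep jaw 132 orientation; pan
for dz in (.1,.062,.054): print(tool([.560,.066,z+dz],down(132)))
E
```

```text
[0.5806296  0.33686431 0.0488899 ] 0.27071289309601787
(array([ 0.1965, -0.1872, -0.1005]), array([-0.  ,  0.15,  0.07]))
(array([ 0.1966, -0.1872, -0.0625]), array([-0.  ,  0.15,  0.07]))
(array([ 0.1967, -0.1872, -0.0545]), array([-0.  ,  0.15,  0.07]))
```

>>> arm_command([
  [[0, 0, 0, 0, 0, -0.02, 0.01], [0, 0, 0, 0, 0, -0.06, 0.01], [0, 0, 0, 0, 0, -0.1, 0.01], [0, 0, 0, 0.03, -0.028, -0.1, 0.01], [0, 0, 0, 0.06, -0.056, -0.1, 0.01], [0, 0, 0, 0.09, -0.084, -0.1, 0.01], [0, 0, 0, 0.12, -0.112, -0.1, 0.01], [0, 0, 0, 0.15, -0.14, -0.1, 0.01], [0, 0, 0, 0.175, -0.165, -0.1, 0.01], [0, 0, 0, 0.19, -0.18, -0.1, 0.01], [0, 0, 0, 0.1965, -0.187, -0.1, 0.01], [0, 0, 0, 0.1965, -0.187, -0.1, 0.01]],
])

```text
t: 15.85
position: [0.5594, 0.0649, 0.147]
orientation: [0.0, -0.358, 0.934, 0.0]
force: [-0.3, 0.2, -7.8]
opening: 0.272
```

```bash
python3 - <<'E'
from h import *
s=bot.state();print(s["position"],s["opening"],s["force"])
print(tool([.560,.066,.0489+.056],down(132)))
E
```

```text
[0.55936454 0.06494365 0.14696231] 0.27188439558160216 [-0.3116551   0.21336806 -7.79885252]
(array([-0.0012,  0.0003,  0.0421]), array([ 0.03,  0.02, -0.02]))
```

>>> arm_command([
  [[0, 0, 0, 0, 0, 0.015, 0.01], [0, 0, 0, 0, 0, 0.028, 0.01], [0, 0, 0, 0, 0, 0.034, 0.01], [0, 0, 0, 0, 0, 0.037, 0.01], [0, 0, 0, 0, 0, 0.039, 0.01], [0, 0, 0, 0, 0, 0.04, 0.01], [0, 0, 0, 0, 0, 0.04, 0.01]],
])

```text
t: 16.55
position: [0.5598, 0.0659, 0.1077]
orientation: [0.001, -0.359, 0.933, 0.0]
force: [-0.2, 0.1, -8.4]
opening: 0.276
```

>>> arm_command([
  [[0, 0, 0, 0, 0, 0.001, 0.01], [0, 0, 0, 0, 0, 0.002, 0.01], [0, 0, 0, 0, 0, 0.002, 0.01], [0, 0, 0, 0, 0, 0.002, 0.01]],
])

```text
t: 16.95
position: [0.5597, 0.0658, 0.1055]
orientation: [0.0, -0.359, 0.933, 0.0]
force: [-0.4, -0.7, -8.2]
opening: 0.274
```

>>> arm_command([
  [[0, 0, 0, 0, 0, 0.001, 0.01], [0, 0, 0, 0, 0, 0.002, 0.01], [0, 0, 0, 0, 0, 0.002, 0.01], [0, 0, 0, 0, 0, 0.002, 0.01]],
])

```text
t: 17.35
position: [0.56, 0.0662, 0.1051]
orientation: [0.001, -0.359, 0.933, 0.0]
force: [-7.6, 3.6, 10.1]
opening: 0.275
```

>>> arm_command([
  [[0, 0, 0, 0, 0, -0.001, 0.01], [0, 0, 0, 0, 0, -0.001, 0.035], [0, 0, 0, 0, 0, -0.001, 0.05], [0, 0, 0, 0, 0, -0.001, 0.0854], [0, 0, 0, 0, 0, -0.001, 0.0854], [0, 0, 0, 0, 0, -0.001, 0.0854], [0, 0, 0, 0, 0, -0.03, 0.0854], [0, 0, 0, 0, 0, -0.07, 0.0854], [0, 0, 0, 0, 0, -0.11, 0.0854], [0, 0, 0, 0, 0, -0.145, 0.0854], [0, 0, 0, 0, 0, -0.145, 0.0854]],
])

```text
t: 18.45
position: [0.5608, 0.0659, 0.2539]
orientation: [0.004, -0.359, 0.933, -0.001]
force: [-0.3, -0.2, 1.1]
opening: 0.998
```

```bash
python3 - <<'E'
from h import *
s=bot.state();print(s["position"],s["force"])
import pickle
p=bot.grab_frame("wrist"); pickle.dump(p,open("w5.pkl","wb")); save(p,"w5.png")
for d in bot.spot_in(p,"weight")[:3]: print(np.round(d["rect"]),d["score"],np.round(atz(p,d["rect"][:2],.088),3))
print(proj(p,[[.56,.066,.132],[.56,.066,.06]]))
print(tool([.477,-.142,.25],down(84)))
E
```

```text
[0.56080672 0.06588893 0.25394784] [-0.25317672 -0.18428887  1.06071708]
[601. 214.  78.  69.] 0.71 [0.392 0.311 0.088]
[606.  89.  66.  79.] 0.7 [0.317 0.204 0.088]
[331. 175.  63.  67.] 0.55 [0.556 0.067 0.088]
[[327.87149903 189.85446454]
 [327.57182083 170.74973126]]
(array([ 0.2006, -0.0988, -0.0015]), array([1.000e-02, 1.200e-01, 4.806e+01]))
```

View pics/w5.png

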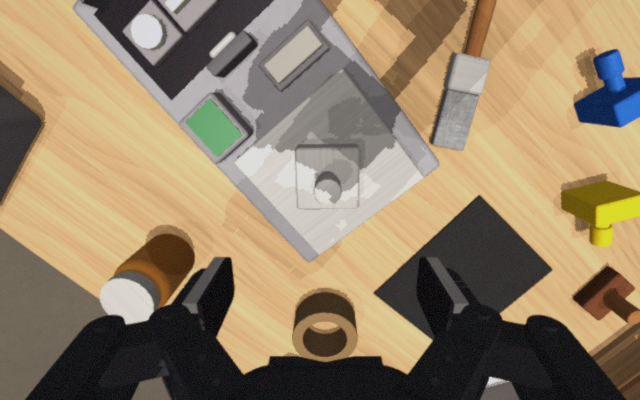

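The weight stands upright at the pan's centre (base ≈(328,172)). Next is the square key.

>>> arm_command([
  [[0, 0, 8, 0.04, -0.02, 0, 0], [0, 0, 16, 0.08, -0.04, 0, 0], [0, 0, 24, 0.12, -0.06, 0, 0], [0, 0, 32, 0.16, -0.08, 0, 0], [0, 0, 40, 0.2, -0.0988, 0, 0], [0, 0, 48, 0.2006, -0.0988, 0, 0], [0, 0, 48, 0.2006, -0.0988, 0, 0], [0, 0, 48, 0.2006, -0.0988, 0.04, 0], [0, 0, 48, 0.2006, -0.0988, 0.09, 0], [0, 0, 48, 0.2006, -0.0988, 0.09, 0], [0, 0, 48, 0.2006, -0.0988, 0.09, 0]],
])

```text
t: 19.65
position: [0.4769, -0.1412, 0.1585]
orientation: [-0.001, 0.05, 0.999, 0.001]
force: [0.3, -0.8, 0.2]
opening: -0.001
```

```bash
python3 - <<'E'
from h import *
s=bot.state();print(s["position"],s["force"])
print(tool([.477,-.142,.0745],down(84)))
E
```

```text
[ 0.47687107 -0.14123177  0.15851897] [ 0.27006007 -0.79809485  0.21669646]
(array([-0.0003, -0.0009,  0.084 ]), array([ 0.07, -0.06,  0.26]))
```

>>> arm_command([
  [[0, 0, 0, 0, -0.001, 0.04, 0], [0, 0, 0, 0, -0.001, 0.07, 0], [0, 0, 0, 0, -0.001, 0.084, 0], [0, 0, 0, 0, -0.001, 0.088, 0], [0, 0, 0, 0, -0.001, 0.091, 0], [0, 0, 0, 0, -0.001, 0.093, 0], [0, 0, 0, 0, -0.001, 0.095, 0], [0, 0, 0, 0, -0.001, 0.0965, 0], [0, 0, 0, 0, -0.001, 0.097, 0], [0, 0, 0, 0, -0.001, 0.097, 0], [0, 0, 0, 0, -0.001, 0.097, 0]],
])

```text
t: 20.75
position: [0.4771, -0.1429, 0.0616]
orientation: [0.001, 0.052, 0.999, 0.0]
force: [2.8, -1.1, 4.0]
opening: -0.004
```

>>> arm_command([
  [[0, 0, 0, 0, 0, 0.0007, 0], [0, 0, 0, 0, 0, 0.0012, 0], [0, 0, 0, 0, 0, 0.0012, 0]],
])

```text
t: 21.05
position: [0.4771, -0.143, 0.0609]
orientation: [0.001, 0.052, 0.999, 0.0]
force: [0.8, -0.5, 12.2]
opening: 0.0
```

```bash
python3 - <<'E'
from h import *
Rt=down(82.2); H=np.array([.517,-.201]); ey=np.array([np.cos(np.radians(82.2)),np.sin(np.radians(82.2))])
for d,z in [(-.09,.25),(-.09,.145)]: print(tool([*(H+d*ey),z],Rt))
E
```

```text
(array([-0.043 , -0.1435, -0.1891]), array([0.03, 0.08, 1.86]))
(array([-0.0428, -0.1435, -0.0841]), array([0.03, 0.08, 1.86]))
```

>>> arm_command([
  [[0, 0, 0, 0, 0, -0.01, 0], [0, 0, 0, 0, 0, -0.05, 0], [0, 0, 0, 0, 0, -0.1, 0], [0, 0, 0, 0, 0, -0.15, 0], [0, 0, 0, 0, 0, -0.19, 0], [0, 0, 1.8, -0.02, -0.05, -0.195, 0], [0, 0, 1.8, -0.043, -0.095, -0.195, 0], [0, 0, 1.8, -0.043, -0.144, -0.195, 0], [0, 0, 1.8, -0.043, -0.144, -0.195, 0], [0, 0, 1.8, -0.043, -0.144, -0.15, 0], [0, 0, 1.8, -0.043, -0.144, -0.11, 0], [0, 0, 1.8, -0.043, -0.144, -0.084, 0]],
])

```text
t: 22.25
position: [0.5033, -0.2896, 0.1405]
orientation: [-0.002, 0.068, 0.998, 0.001]
force: [0.5, -0.1, -0.6]
opening: 0.002
```

```bash
python3 - <<'E'
from h import *
s=bot.state();print(s["position"],s["force"])
Rt=down(82.2); H=np.array([.517,-.201]); ey=np.array([np.cos(np.radians(82.2)),np.sin(np.radians(82.2))])
for d,z in [(-.09,.145),(-16,72),(11,75),(39,67.5),(64,49),(80,29),(88,14),(92,5),(92,3.5)]:
    if abs(d)>1: d/=1e3; z=.075+z/1e3
    print(tool([*(H+d*ey),z],Rt))
E
```

```text
[ 0.50333353 -0.28964237  0.14046092] [ 0.5155792  -0.07092616 -0.58063818]
(array([-0.0015, -0.0003, -0.0045]), array([ 0.15, -0.18,  0.05]))
(array([-0.0016,  0.0737, -0.0064]), array([ 0.15, -0.18,  0.05]))
(array([-0.0016,  0.1007, -0.0093]), array([ 0.15, -0.18,  0.05]))
(array([-0.0016,  0.1287, -0.0017]), array([ 0.15, -0.18,  0.05]))
(array([-0.0017,  0.1536,  0.0168]), array([ 0.15, -0.18,  0.05]))
(array([-0.0018,  0.1696,  0.0369]), array([ 0.15, -0.18,  0.05]))
(array([-0.0018,  0.1775,  0.0519]), array([ 0.15, -0.18,  0.05]))
(array([-0.0019,  0.1815,  0.0609]), array([ 0.15, -0.18,  0.05]))
(array([-0.0019,  0.1815,  0.0624]), array([ 0.15, -0.18,  0.05]))
```

First half of the swing, slowly.

>>> arm_command([
  [[0, 0, 0, -0.0016, 0.02, -0.005, 0], [0, 0, 0, -0.0016, 0.035, -0.0055, 0], [0, 0, 0, -0.0016, 0.05, -0.006, 0], [0, 0, 0, -0.0016, 0.062, -0.006, 0], [0, 0, 0, -0.0016, 0.0737, -0.0064, 0], [0, 0, 0, -0.0016, 0.087, -0.008, 0], [0, 0, 0, -0.0016, 0.1007, -0.009, 0], [0, 0, 0, -0.0016, 0.115, -0.006, 0], [0, 0, 0, -0.0016, 0.1287, -0.0017, 0], [0, 0, 0, -0.0016, 0.141, 0.0075, 0], [0, 0, 0, -0.0016, 0.1536, 0.0168, 0]],
])

```text
t: 23.35
position: [0.527, -0.1375, 0.1263]
orientation: [0.0, 0.067, 0.998, 0.0]
force: [0.3, -0.5, 0.0]
opening: 0.002
```

```bash
python3 - <<'E'
from h import *
s=bot.state();print(s["position"],s["force"],s["moment"])
Rt=down(82.2); H=np.array([.517,-.201]); ey=np.array([np.cos(np.radians(82.2)),np.sin(np.radians(82.2))])
for d,z in [(80,29),(88,14),(92,5),(92,3.5)]: print(tool([*(H+d/1e3*ey),.075+z/1e3],Rt))
c=[]
for n in ("scene","side"):
    p=bot.grab_frame(n); u,v=proj(p,[[.525,-.15,.08]])[0].astype(int); w=60
    c.append(cv2.resize(p["frame"][v-w:v+w,u-w:u+w],(390,390),interpolation=2))
cv2.imwrite("pics/c1.png",np.hstack(c)[:,:,::-1])
E
```

```text
[ 0.52697005 -0.13746027  0.12625812] [ 0.2741078  -0.50175869  0.01040016] [-0.10550286  0.01512574  0.02257566]
(array([0.0012, 0.0157, 0.0223]), array([0.05, 0.02, 0.07]))
(array([0.0012, 0.0237, 0.0373]), array([0.05, 0.02, 0.07]))
(array([0.0012, 0.0277, 0.0463]), array([0.05, 0.02, 0.07]))
(array([0.0012, 0.0277, 0.0478]), array([0.05, 0.02, 0.07]))
```

View pics/c1.png

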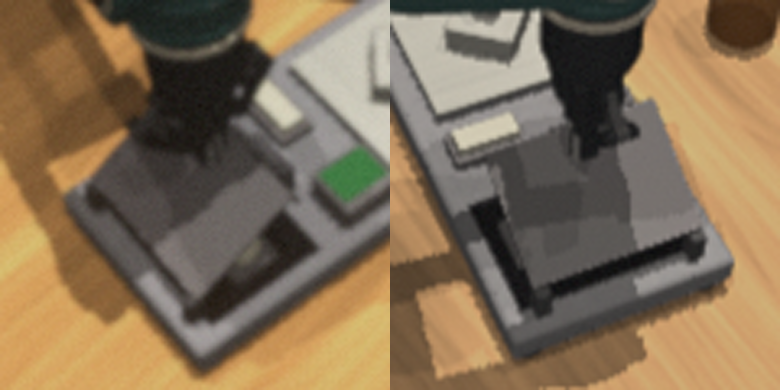

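The cover is following the fingers at about 30° open. Pressing it down now.

>>> arm_command([
  [[0, 0, 0, 0, 0.008, 0.011, 0], [0, 0, 0, 0, 0.0157, 0.0223, 0], [0, 0, 0, 0, 0.02, 0.03, 0], [0, 0, 0, 0, 0.0237, 0.0373, 0], [0, 0, 0, 0, 0.026, 0.041, 0], [0, 0, 0, 0, 0.0277, 0.044, 0], [0, 0, 0, 0, 0.0277, 0.046, 0], [0, 0, 0, 0, 0.0277, 0.0475, 0], [0, 0, 0, 0, 0.0277, 0.0475, 0]],
])

```text
t: 24.35
position: [0.5307, -0.111, 0.08]
orientation: [0.0, 0.068, 0.998, 0.001]
force: [-1.1, 2.4, 4.4]
opening: -0.001
```

>>> arm_command([
  [[0, 0, 0, 0, 0, 0.001, 0], [0, 0, 0, 0, 0, 0.002, 0], [0, 0, 0, 0, 0, 0.002, 0], [0, 0, 0, 0, 0, 0.002, 0]],
])

```text
t: 24.75
position: [0.531, -0.111, 0.0797]
orientation: [0.001, 0.067, 0.998, 0.0]
force: [-10.4, 3.8, 22.6]
opening: 0.004
```

>>> arm_command([
  [[0, 0, 0, 0, 0, -0.01, 0], [0, 0, 0, 0, 0, -0.05, 0], [0, 0, 0, 0, 0, -0.1, 0], [0, 0, 0, 0, 0, -0.14, 0], [0, 0, 0, 0, 0, -0.14, 0], [0, 0, 0, 0, 0, -0.14, 0]],
])

```text
t: 25.35
position: [0.5308, -0.1112, 0.2184]
orientation: [0.001, 0.068, 0.998, 0.0]
force: [-0.6, -0.1, -0.5]
opening: -0.002
```

```bash
python3 w.py w6 key_long_base cover weight
```

```text
[ 0.5308154  -0.11124813  0.2184466 ] [1.06602918e-03 6.75050903e-02 9.97718322e-01 2.77612367e-04] [-0.63553697 -0.08667318 -0.52235709]
cam (array([ 0.45355068, -0.10223802,  0.36187348]), array([ 0.3068543 , -0.05598028, -0.95025173]))
key_long_base [280 179 130 161] 0.56 z.067 [ 0.522 -0.154  0.067] z.06 [ 0.524 -0.156  0.06 ]
cover [280 180 132 160] 0.56 z.067 [ 0.524 -0.155  0.067] z.06 [ 0.526 -0.156  0.06 ]
weight [520 191 104  97] 0.75 z.067 [0.566 0.077 0.067] z.06 [0.569 0.081 0.06 ]
weight [ 42 276  82  84] 0.62 z.067 [ 0.595 -0.438  0.067] z.06 [ 0.598 -0.446  0.06 ]
weight [276 180 129 164] 0.51 z.067 [ 0.524 -0.158  0.067] z.06 [ 0.525 -0.159  0.06 ]
```

View pics/w6.png

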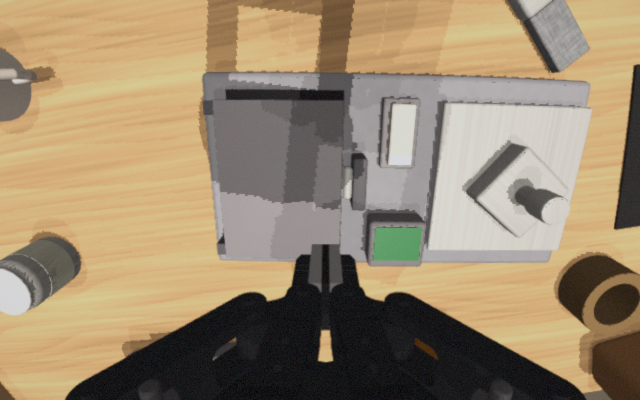

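The cover lies flat and latched, and the weight is upright on the pan. The long cap is at about (402,132).

```bash
python3 - <<'E'
from h import *
import pickle
p=pickle.load(open("w6.pkl","rb")); k=atz(p,(402.5,132),.067); print(k)
print([np.round(atz(p,u,.08),3) for u in [(216,101),(344,100),(342,247),(222,256)]])
k=(k+np.array([.4965,-.036,.067]))/2; k[2]=.0745; print(k,tool(k,down(82.2)))
E
```

```text
[ 0.49424433 -0.03586787  0.067     ]
[array([ 0.445, -0.194,  0.08 ]), array([ 0.459, -0.086,  0.08 ]), array([ 0.595, -0.104,  0.08 ]), array([ 0.589, -0.223,  0.08 ])]
[ 0.49537217 -0.03593393  0.0745    ] (array([0.0444, 0.0696, 0.142 ]), array([ 0.06, -0.09,  0.06]))
```

>>> arm_command([
  [[0, 0, 0, 0.0222, 0.035, 0, 0], [0, 0, 0, 0.0444, 0.0696, 0, 0], [0, 0, 0, 0.0444, 0.0696, 0.05, 0], [0, 0, 0, 0.0444, 0.0696, 0.1, 0], [0, 0, 0, 0.0444, 0.0696, 0.13, 0], [0, 0, 0, 0.0444, 0.0696, 0.142, 0], [0, 0, 0, 0.0444, 0.0696, 0.146, 0], [0, 0, 0, 0.0444, 0.0696, 0.149, 0], [0, 0, 0, 0.0444, 0.0696, 0.151, 0], [0, 0, 0, 0.0444, 0.0696, 0.153, 0], [0, 0, 0, 0.0444, 0.0696, 0.1545, 0], [0, 0, 0, 0.0444, 0.0696, 0.1545, 0]],
])

```text
t: 26.75
position: [0.4966, -0.0362, 0.0639]
orientation: [0.001, 0.068, 0.998, 0.0]
force: [1.9, -0.3, 3.1]
opening: -0.003
```

>>> arm_command([
  [[0, 0, 0, 0, 0, 0.001, 0], [0, 0, 0, 0, 0, 0.002, 0], [0, 0, 0, 0, 0, 0.0027, 0], [0, 0, 0, 0, 0, 0.0032, 0], [0, 0, 0, 0, 0, 0.0032, 0]],
])

```text
t: 27.25
position: [0.4964, -0.0362, 0.0609]
orientation: [0.001, 0.067, 0.998, 0.0]
force: [0.5, -0.7, 10.7]
opening: 0.007
```

Bottomed at 10.7 N, the same height as the other keys. Retracting.

>>> arm_command([
  [[0, 0, 0, 0, 0, -0.01, 0], [0, 0, 0, 0, 0, -0.05, 0], [0, 0, 0, 0, 0, -0.1, 0], [0, 0, 0, 0, 0, -0.15, 0], [0, 0, 0, 0.08, 0, -0.2, 0], [0, 0, 0, 0.08, 0, -0.2, 0], [0, 0, 0, 0.08, 0, -0.2, 0]],
])

```text
t: 27.95
position: [0.4145, -0.0251, 0.2642]
orientation: [0.003, 0.067, 0.998, 0.0]
force: [0.7, 0.7, -0.6]
opening: -0.0
```

```bash
python3 - <<'E'
from h import *
s=bot.state();print(s["position"],s["force"],s["t"])
c=[]
for n in ("scene","side"):
    p=bot.grab_frame(n); u,v=proj(p,[[.545,-.03,.08]])[0].astype(int); w=80
    c.append(cv2.resize(p["frame"][v-w:v+w,u-w:u+w],(390,390),interpolation=2))
cv2.imwrite("pics/f.png",np.hstack(c)[:,:,::-1])
E
```

```text
[ 0.4145173  -0.02509562  0.26419985] [ 0.67217281  0.69373485 -0.62487368] 27.95
```

View pics/f.png

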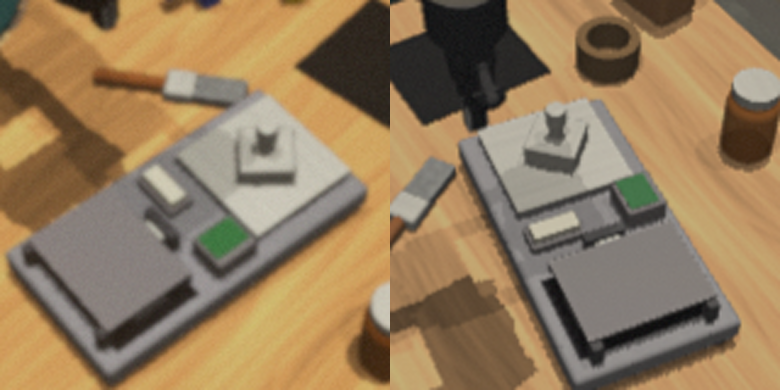

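The cover is shut, the weight is upright mid-pan, the long key is up and the arm is clear. Handing in.

```bash
python3 -c "
from bench import bot
print(bot.hand_in())"
```

```text
the job is handed in; nothing more can be done
None
```

The job is done and handed in, at about 28 s of the 72 s allowed. `hand_in()` gives no verdict, so the result below rests on my own checks.

**What I did, in order:**
1. Pressed the round key.
2. Stood the weight upright on the mat and let go of it.
3. Took it again from above by its knob, set it on the pan and let go.
4. Pressed the square key.
5. Swung the cover down until it latched.
6. Pressed the long key.

**What the checks showed:**
- **Keys:** all three stopped at a fingertip height of 0.0609 m, about 6 mm of travel, with 10–12 N at the bottom. I never touched the narrow key, and the long key looked up again at the end. The covered keys can't be seen under the cover.
- **Weight on the mat:** the wrist picture showed it standing upright after release.
- **Weight on the pan:** the last pictures showed it upright, within about 1 cm of the middle. It pressed the pan with about 18 N before I let go, which is a little firmer than I intended.
- **Cover:** it met a hard stop at its shut height with 22.6 N and stayed flat after I let go.
- **Bystanders:** I never touched any, and those in view looked unmoved. I did not measure their positions at the end.
- **Disagreements:** the camera views of the scale differed by up to about 1 cm (key positions) and 2° in its angle, so I used averages. Near the end the networks mistook the shut cover for the long key, so I took that key's position from the picture.

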